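Slide left- and right-hand mounting plates into their nests and drop the keeper

TASK

The two steel L-shaped mounting plates are a left-hand and a right-hand one. Slide each along the riser's mat, without lifting it, fully home into the nest of the aluminium fixture that has its shape, then flip the fixture's wire keeper down in front of both plates. Leave the other things where they stand.

Things in the scene. Friction and masses are not known exactly. Their poses are not given: they have to be found in the camera images.
- riser: low white bench riser with a dark mat, fixed on the worktop, 325 mm (x) by 675 mm (y); origin under its centre; the mat's top, on which all the work is done, is 66 mm above the worktop
- fixture: aluminium nest fixture fixed to the riser's mat, 94 mm deep (x) and 188 mm wide (y), walls 18 mm high, no floor (plates slide on the mat). Origin on the mat, midway between the two nests and midway from mouth to end wall; x points away from the mouths, y to its left
- nest_left (a point): left-hand nest (fixture's +y side): where the plate's centre point is when home, axes parallel; x points in. 68 mm wide; open mouth at x = -40 mm (the home plate's rear edge is flush with it), end wall at +40; a key block fills the inner rear corner from x = +19, so the tongue lies on the outer side. Walls flare by 10 mm each over the 27 mm to the mouth
- nest_right (a point): right-hand nest (fixture's -y side): where the plate's centre point is when home, axes parallel; x points in. 68 mm wide; open mouth at x = -40 mm (the home plate's rear edge is flush with it), end wall at +40; a key block fills the inner rear corner from x = +19, so the tongue lies on the outer side. Walls flare by 10 mm each over the 27 mm to the mouth
- plate_left_centre (a point): Left-hand flat steel L-shaped plate, 12 mm thick, 0.26 to 0.44 kg. Point: centre of its 80 (x) by 64 mm (y) outline, half-way up; centre of mass at x = -5 mm. Full width from x = -40 to +16 mm; from there a tongue runs on to x = +40 over y = +2 to +32 mm only (left side, seen along +x). Starts flat on the mat before the fixture, to its left or right, tongue away from the robot (within 0.3 rad)
- plate_right_centre (a point): Right-hand flat steel L-shaped plate, 12 mm thick, 0.26 to 0.44 kg. Point: centre of its 80 (x) by 64 mm (y) outline, half-way up; centre of mass at x = -5 mm. Full width from x = -40 to +16 mm; from there a tongue runs on to x = +40 over y = -32 to -2 mm only (right side, seen along +x). Starts flat on the mat before the fixture, to its left or right, tongue away from the robot (within 0.3 rad)
- keeper (a joint): keeper, a U of 8 mm wire, 202 mm wide, hinged about the fixture's y axis at fixture x = +45 mm, 22 mm above the mat. 0 rad: down, bar 10 mm above the mat and 8 mm in front of the mouths. Grows as it swings up and back; starts leaning back, about 1.8 to 2.0 (stop 2.05), bar 0.11 m above the mat. Light, damped: pushed forward below about 1.2 rad it falls down by itself; a plate not home holds it up
- keeper_bar (a point): middle of the keeper's straight cross bar (8 mm thick, along the fixture's y)
- weight_centre (a point): bystander: steel test weight, 31 mm wide, 40 mm tall; its centre
- vial_centre (a point): bystander: amber sample vial, 27 mm wide, 58 mm tall; its centre
- beaker_centre (a point): bystander: small glass beaker, 45 mm wide, 58 mm tall; its centre
- dish_centre (a point): bystander: covered clear dish, 60 mm wide, 16 mm tall; its centre
Mind the look-alikes: they are no part of the job. What is shaped like the part that bears plate_left_centre but black is not meant. What is shaped like the part that bears plate_right_centre but orange is not meant.

How it is judged (in metres and radians):
On the way, in this order (a step that is already met when the one before it is completed fails the run):
1. one of the plates is home in its own nest (((x of plate_left_centre in the frame of nest_left between -0.005 and 0.004 m and y of plate_left_centre in the frame of nest_left between -0.005 and 0.005 m and height (world z) of plate_left_centre below 0.076 m and angle between the x axis of plate_left_centre and the x axis of nest_left, either way round below 0.1 rad) or (x of plate_right_centre in the frame of nest_right between -0.005 and 0.004 m and y of plate_right_centre in the frame of nest_right between -0.005 and 0.005 m and height (world z) of plate_right_centre below 0.076 m and angle between the x axis of plate_right_centre and the x axis of nest_right, either way round below 0.1 rad))), for 0.2 s.
2. both plates are home, each in its own nest (x of plate_left_centre in the frame of nest_left between -0.005 and 0.004 m and y of plate_left_centre in the frame of nest_left between -0.005 and 0.005 m and height (world z) of each of plate_left_centre, plate_right_centre below 0.076 m and angle between the x axis of plate_left_centre and the x axis of nest_left, either way round below 0.1 rad and x of plate_right_centre in the frame of nest_right between -0.005 and 0.004 m and y of plate_right_centre in the frame of nest_right between -0.005 and 0.005 m and angle between the x axis of plate_right_centre and the x axis of nest_right, either way round below 0.1 rad), for 0.2 s.
3. the keeper is down in front of them (value of joint keeper below 0.04 rad), for 0.2 s.
At the end, for the whole second after the job is handed in: Left plate in the left nest and right plate in the right nest, flat on the mat, centre within 5 mm sideways and not more than 5 mm short of home, turned less than 0.1 rad from the nest; keeper within 0.04 rad of fully down (all of step 2 and value of joint keeper below 0.04 rad); the robot touches nothing.
It fails at once if a plate is lifted off the mat (more than 8 mm) (height (world z) of any of plate_left_centre, plate_right_centre above 0.08 m).
It fails at once if a bystander (weight, vial, beaker, dish) is moved by more than 20 mm (distance of any of weight_centre, vial_centre, beaker_centre, dish_centre from where it was at the start of the episode above 0.02 m).
It also fails if it takes over 72 s, if anything falls off the work surface, if the arm or the gripper's body presses on something with over 40 N, if the wrist force passes 120 N, or if a joint passes its speed limit or range.

ROBOT

A 6-joint arm with a two-finger parallel gripper is mounted at the origin on a cart in front of the work surface, level with it; the furniture and walls round the work are solid. World frame = base frame: x ahead of the robot, y to its left, z up, the work surface at z = 0. Lengths are in m, angles in degrees, forces in N, time in s.
With the tool pointing down it reaches from about 0.35 to 0.875 m from the base axis. Payload 4.2 kg.
Tool frame: the origin (TCP) lies midway between the tips of the shut fingers; the grasp point (between the pads) lies 19 mm behind it; z points along the fingers, y is the line along which they close (so a half turn about z gives the same grasp; the last joint's range is limited). The gripper opens to 87 mm and grips with 3 to 60 N. Pads are 19 mm wide; open, the fingers measure 117 mm over their backs; the gripper's body (75 mm by 190 mm) begins 51 mm behind the grasp point.
Start: joints at [87.869, 22.042, 0.453, 0, -68.411, -14.817], TCP at [0.182, 0.598, 0.223] pointing down, gripper open.
Joint ranges: [-179.83, 179.83], [-69.29, 118.12], [-61.27, 80.66], [-181.25, 117.63], [-171.15, -9.14], [-177.46, 177.46]. Speed limits (degrees/s): [159.86, 159.86, 180, 180, 180, 180].

INTERFACE

Orientations are given as [roll, pitch, yaw] about the fixed x, y, z axes, in that order (R = Rz(yaw) Ry(pitch) Rx(roll)).
In Python, from workcell import env gives the robot as it stands. The module is installed in compiled form; this text tells all that it offers. Calls block until the motion is done:
- env.goto(position, orientation): joint-space move of the TCP to a pose.
- env.move_straight(position, rotation=None, rate=0.15, force_limit=None): straight line of the TCP; rotation=None keeps the orientation; rate is the mean speed in m/s. With force_limit (N) it stops when the force on the tool has changed by that much, and returns True; else False.
- env.set_joints(angles): joint-space move.
- env.gripper_to(opening, grasp_force=None): opening from 0.0 (shut) to 1.0 (fully open); grasp_force is the grip in N (None keeps the last); returns when the fingers have stopped.
- env.dwell(seconds).
- env.inverse_kinematics(position, orientation): joint angles nearest the present ones, or None.
- env.read_state(): the state.
- env.grab_frame(name): name is "side" or "top" or "wrist"; returns a dict with "image" (420x560x3 uint8, blue, green, red), "fx", "fy", "cx", "cy" (pixels), "position" and "orientation" of the camera in the world. Camera axes: x right, y up, looking along -z (the intrinsics and any distortion apply to the point x, -y, -z); pixel columns grow to the right and rows downward; lengths in m; the calibration is good to about 2 mm. A picture is of the moment at which its call begins. There is no depth.
A pose or a line that the arm cannot do raises env.Unreachable and nothing moves.
- env.close_job(): hands the job in; it is judged then, once.
Trained networks look in a picture, given as the dict that the camera call returned (one of the last four; its "shot" number tells which), for a name from the list of things; names that differ only in an ending like _2 or _b are one class to them, and where a whole thing is asked for, a point or a joint stands for the part that bears it (a point fixed in the world has none). Each returns a list of dicts, best first, with "score" (0 to 1); they miss things now and then, are a little off and sometimes report something else, mostly with a low value. They report only what shows in the picture. A call takes as long as a camera call. They do not tell look-alikes from the thing itself.
- env.search_frame(picture, thing): "xyz" ([x, y, z] in m, in world coordinates, good to about 4 mm: the middle of the surface that is visible of it).
- env.trace(picture, thing): "mask" (420x560 bool, what is visible of it).
The state is a dict: "clock": time; "joint_positions": joint angles; "qvel": joint speeds; "joint_torque": joint torques, N m; "position": TCP position; "tool_rot": TCP orientation; "force": force on the tool from outside, world axes, zero at the start; "wrist_torque": the same for the moment, N m; "opening": opening from 0.0 (shut) to 1.0 (fully open); "finger_force": force on a finger pad.
Only numpy, scipy, OpenCV 4.12 (cv2) and the standard library are available. Lean on these libraries where they do the work, as an engineer would, in place of code of your own. Each camera call takes 0.05 s, during which the arm holds its last target. There are 200 camera calls.

## Working session

There is one attempt and no reset: what is moved stays moved. The work goes in short steps, each a Python script; the robot and the scene stay as the last script left them, time stands still between calls to the robot, and variables do not carry over. Pictures are saved under pics/ and viewed, at most 10 in all, crops included, and the job is handed in when it is done.

```bash
mkdir -p pics; cat > h.py <<'E'
import numpy as np, cv2
from scipy.spatial.transform import Rotation as R
from workcell import env
def cam(f):
    o=np.array(f["orientation"],float)
    M=o if o.shape==(3,3) else (R.from_euler('xyz',o,degrees=True).as_matrix() if o.size==3 else R.from_quat(o).as_matrix())
    return np.array(f["position"],float),M
def ray(f,u,v,z):
    p,M=cam(f); d=M@np.array([(u-f["cx"])/f["fx"],-(v-f["cy"])/f["fy"],-1.])
    return p+d*(z-p[2])/d[2]
def proj(f,P):
    p,M=cam(f); c=M.T@(np.array(P)-p); return np.array([f["cx"]+f["fx"]*c[0]/-c[2], f["cy"]+f["fy"]*(-c[1])/-c[2]])
E
python3 - <<'E'
from h import *
f=env.grab_frame("top"); cv2.imwrite("pics/top1.png",f["image"])
print({k:v for k,v in f.items() if k!="image"})
g=env.grab_frame("side"); cv2.imwrite("pics/side1.png",g["image"])
print({k:v for k,v in g.items() if k!="image"})
for n in ["fixture","plate_left_centre","plate_right_centre","keeper","weight_centre","vial_centre","beaker_centre","dish_centre"]:
    for r in env.search_frame(f,n)[:4]: print(n,np.round(r["xyz"],3),round(r["score"],2),proj(f,r["xyz"]).round())
print(env.read_state())
E
```

```text
{'fx': 393.04052084950683, 'fy': 393.04052084950683, 'cx': 282.6863670295026, 'cy': 208.35068062257739, 'position': array([0.31860257, 0.06159514, 1.158299  ]), 'orientation': array([  9.69198132,  -0.5735071 , -89.52740223]), 'shot': 1}
{'fx': 432.15942699598355, 'fy': 432.15942699598355, 'cx': 287.6525541952096, 'cy': 209.65157169525077, 'position': array([ 0.32324171, -1.09255409,  0.62052399]), 'orientation': array([65.11004754,  0.61417005, -8.73023892]), 'shot': 2}
fixture [0.646 0.044 0.082] 0.92 [286. 159.]
plate_left_centre [ 0.445 -0.196  0.077] 0.9 [372. 230.]
plate_left_centre [ 0.392 -0.36   0.015] 0.87 [424. 251.]
plate_right_centre [0.439 0.291 0.078] 0.88 [196. 230.]
plate_right_centre [0.359 0.491 0.012] 0.67 [130. 260.]
keeper [0.678 0.046 0.178] 0.85 [286. 136.]
weight_centre [0.636 0.252 0.096] 0.47 [212. 160.]
vial_centre [ 0.583 -0.219  0.115] 0.5 [382. 178.]
beaker_centre [ 0.632 -0.178  0.093] 0.52 [365. 163.]
dish_centre [0.601 0.336 0.08 ] 0.61 [182. 173.]
{'clock': 0.5, 'joint_positions': array([ 8.78681103e+01,  2.20424349e+01,  4.49380783e-01, -2.06975726e-03,
       -6.84114167e+01, -1.48181910e+01]), 'qvel': array([-0.04986621, -0.05445973,  0.05755377,  0.13034958,  0.07036184,
        0.0423143 ]), 'joint_torque': array([ 3.66769491e-04, -3.90071404e+01,  1.87447482e+01,  4.22072634e+00,
        1.50159578e-02, -4.46694969e-05]), 'position': array([0.18215439, 0.59781328, 0.22251453]), 'tool_rot': array([ 1.79995186e+02,  7.17065090e-04, -1.69508423e+01]), 'force': array([ 0.38785348,  0.57099637, -0.53444253]), 'wrist_torque': array([ 0.00536064, -0.00902995,  0.03353307]), 'finger_force': 0.0, 'opening': 1.000269443362553}
```

View pics/top1.png

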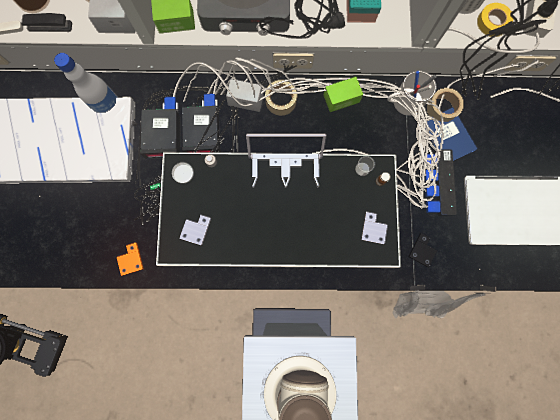

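```bash
python3 - <<'E'
import cv2
a=cv2.imread("pics/top1.png")[130:270,100:450]
cv2.imwrite("pics/crop1.png",cv2.resize(a,None,fx=2.28,fy=2.28,interpolation=cv2.INTER_CUBIC))
E
```

```text
(no output)
```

View pics/crop1.png

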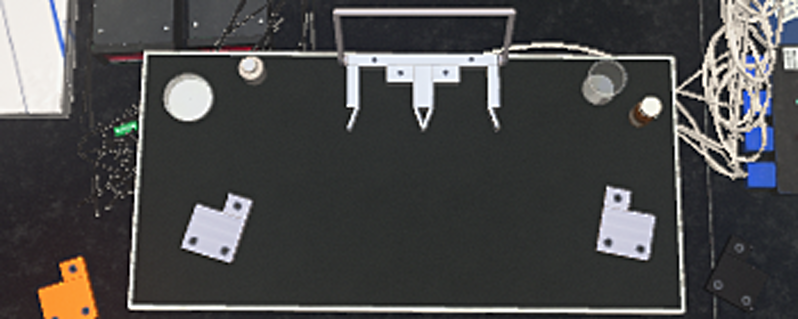

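View pics/side1.png

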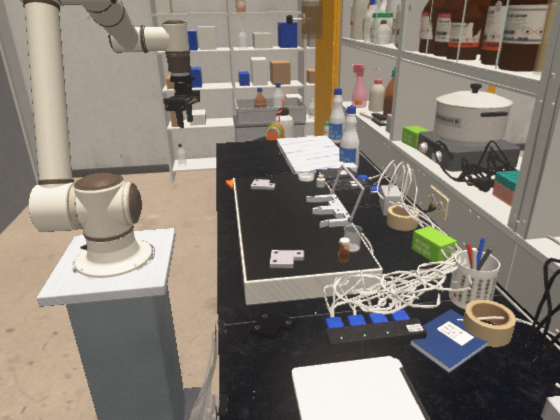

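Candidates in the top picture: steel left-hand L (373,228) and black look-alike (422,250); steel right-hand L (196,230) and orange look-alike (130,260). The crop confirms the two steel ones lie on the mat. The left-hand plate, tongue toward +y, is at image right, and the right-hand one is at image left. The fixture is at (286,170), with the keeper leaning back at (286,137). Bystanders are the dish (182,173), weight (210,160), beaker (365,165) and vial (383,178). Next I'll take close looks with the wrist camera.

```bash
python3 - <<'E'
from h import *
for i,(n,p) in enumerate([("plate_right_centre",[0.42,0.29,0.33]),("fixture",[0.54,0.044,0.33]),("plate_left_centre",[0.42,-0.196,0.33])]):
    env.goto(p,[180,0,0]); f=env.grab_frame("wrist"); cv2.imwrite(f"pics/w{i}.png",f["image"])
    np.save(f"w{i}.npy",{k:v for k,v in f.items()},allow_pickle=True)
    print(env.read_state()["clock"],f["position"],f["orientation"],f["fx"])
    for nn in (["fixture","keeper"] if i==1 else [n]):
        for r in env.trace(f,nn)[:2]:
            m=r["mask"]; np.save(f"m_{nn}.npy",m); print(nn,r["score"],m.sum(),[int(x) for x in cv2.boundingRect(m.astype(np.uint8))]); break
a=[cv2.imread(f"pics/w{i}.png") for i in range(3)]
cv2.imwrite("pics/w_all.png",np.vstack([np.hstack([cv2.resize(a[0],(400,300)),cv2.resize(a[2],(400,300))]),np.hstack([cv2.resize(a[1],(400,300)),np.zeros((300,400,3),np.uint8)])]))
E
```

```text
2.0417 [0.48826824 0.29083083 0.49136461] [-1.47692648e+01 -6.93926862e-03 -8.99247452e+01] 324.69908640136737
plate_right_centre 0.78 2721 [245, 128, 65, 66]
3.2 [0.60836171 0.04504929 0.49173309] [-1.47432298e+01  2.66869242e-02 -8.99091312e+01] 324.69908640136737
fixture 0.59 9304 [159, 28, 239, 131]
keeper 0.83 3042 [160, 29, 237, 65]
4.3917 [ 0.48898511 -0.19522389  0.49189147] [-1.47115509e+01  1.77700071e-02 -8.99138938e+01] 324.69908640136737
plate_left_centre 0.98 2732 [257, 118, 57, 72]
```

View pics/w_all.png

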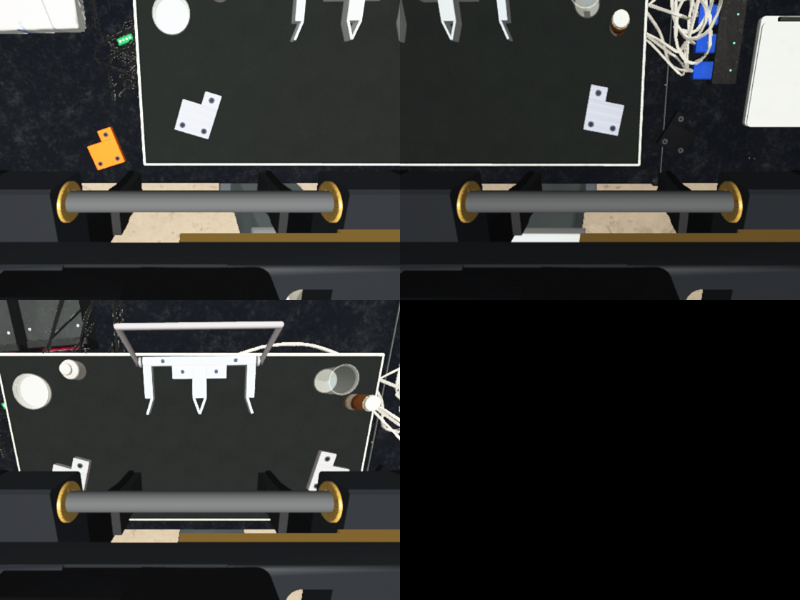

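View pics/w1.png

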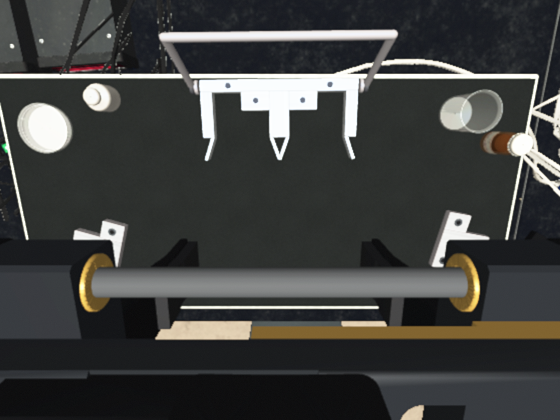

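The wrist views show both steel plates fully visible and the fixture with its three wall tips at about (208,159), (280,159) and (352,158). Next I'll fit the poses.

```bash
cat >> h.py <<'E'
from scipy.optimize import minimize
def poly(s):  # s=+1 left plate
    return np.array([[-40,-32],[16,-32],[16,2],[40,2],[40,32],[-40,32]])*[1,s]/1000.
def fit(f,mask,s,x0,zt=0.078):
    S=4; m=cv2.resize(mask.astype(np.float32),None,fx=S,fy=S,interpolation=cv2.INTER_LINEAR)>.5
    def cost(x):
        c,sn=np.cos(x[2]),np.sin(x[2]); P=poly(s)@np.array([[c,sn],[-sn,c]])+x[:2]
        im=np.zeros(m.shape,np.uint8)
        hull=[np.array([(proj(f,[*p,z])+.5)*S-.5 for p in P]) for z in (zt,zt-.012)]
        for k in range(6):
            q=np.array([hull[0][k],hull[0][(k+1)%6],hull[1][(k+1)%6],hull[1][k]]); cv2.fillPoly(im,[np.round(q*16).astype(np.int32)],1,shift=4)
        for h in hull: cv2.fillPoly(im,[np.round(h*16).astype(np.int32)],1,shift=4)
        return np.count_nonzero((im>0)!=m)/m.sum()
    r=min((minimize(cost,[x0[0],x0[1],a],method="Nelder-Mead",options=dict(initial_simplex=np.array([[x0[0],x0[1],a],[x0[0]+.01,x0[1],a],[x0[0],x0[1]+.01,a],[x0[0],x0[1],a+.15]]))) for a in(-.2,0.,.2)),key=lambda r:r.fun)
    return r.x,r.fun
E
python3 - <<'E'
from h import *
for n,i,s,x0 in [("plate_right_centre",0,-1,(.439,.291)),("plate_left_centre",2,1,(.445,-.196))]:
    f=np.load(f"w{i}.npy",allow_pickle=True).item(); m=np.load(f"m_{n}.npy"); print(n,fit(f,m,s,x0))
f=np.load("w1.npy",allow_pickle=True).item()
g=cv2.cvtColor(f["image"],cv2.COLOR_BGR2GRAY)
for r in (100,112,120,128,134,140,146,150,154,157,159,161):
    w=(g[r,190:370]>120).astype(int); e=np.flatnonzero(np.diff(w))+190
    print(r,e,[np.round(ray(f,u+.5,r,.084)[:2],4).tolist()[1] for u in e])
for u,v in[(208,160),(280,160),(352,159)]: print(ray(f,u,v,.084),ray(f,u,v,.066))
a=f["image"][65:170,190:370]; cv2.imwrite("pics/fx.png",cv2.resize(a,None,fx=4.4,fy=4.4,interpolation=cv2.INTER_CUBIC))
E
```

```text
plate_right_centre (array([ 0.44795624,  0.29358476, -0.29642574]), np.float64(0.02324726637875586))
plate_left_centre (array([ 0.4527135 , -0.20498639, -0.19993549]), np.float64(0.02997162990756841))
100 [199 212 240 253 256 300 303 316 344 357] [0.1402, 0.1247, 0.0913, 0.0758, 0.0722, 0.0198, 0.0162, 0.0007, -0.0327, -0.0482]
112 [200 212 268 288 344 356] [0.1398, 0.1254, 0.058, 0.0339, -0.0334, -0.0479]
120 [201 213 268 289 343 356] [0.1392, 0.1246, 0.0581, 0.0326, -0.0327, -0.0484]
128 [201 213 268 289 343 356] [0.1397, 0.1251, 0.0581, 0.0326, -0.0332, -0.049]
134 [202 214 268 289 343 355] [0.1389, 0.1242, 0.0582, 0.0325, -0.0336, -0.0482]
140 [209 214 269 274 283 288 344 349] [0.1307, 0.1246, 0.057, 0.0508, 0.0398, 0.0336, -0.0352, -0.0413]
146 [207 212 272 276 281 286 346 351] [0.1336, 0.1274, 0.0533, 0.0484, 0.0422, 0.036, -0.038, -0.0442]
150 [206 211 273 278 280 284 347 352] [0.1351, 0.1289, 0.0521, 0.0459, 0.0434, 0.0385, -0.0395, -0.0457]
154 [205 210 275 283 349 353] [0.1366, 0.1304, 0.0496, 0.0397, -0.0423, -0.0472]
157 [204 209 276 282 350 354] [0.1381, 0.1318, 0.0484, 0.0409, -0.0437, -0.0487]
159 [204 208 277 281 351 352] [0.1382, 0.1332, 0.0472, 0.0422, -0.0451, -0.0464]
161 [] []
[0.56529338 0.13389926 0.084     ] [0.56339206 0.13782168 0.066     ]
[0.56544031 0.04403264 0.084     ] [0.56354548 0.04398776 0.066     ]
[ 0.56682637 -0.04574275  0.084     ] [ 0.56499273 -0.04975091  0.066     ]
```

View pics/fx.png

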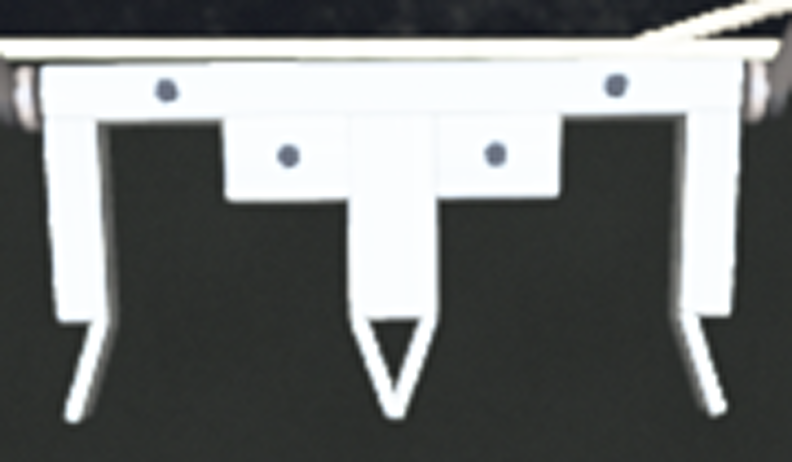

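The close-up shows the fixture turned about +0.01 rad, with its mouth at x≈0.565, its middle at y≈0.045 and the nests at ±46.5 mm. Next: grip the left plate, slide it over and put it partly into its nest.

```bash
cat >> h.py <<'E'
FY=0.01; ZG=0.070
NEST={1:np.array([.605,.0917]),-1:np.array([.606,-.0013])}
def st(t):
    s=env.read_state(); print(t,round(s["clock"],1),np.round(s["position"],4),np.round(s["tool_rot"],1),"F",np.round(s["force"],1),"op",round(s["opening"]*87,1),round(s["finger_force"],1))
def off(p,yaw,dx): return np.array([p[0]+dx*np.cos(yaw),p[1]+dx*np.sin(yaw)])
def insert(s,pose,g=-.028,short=.026):
    x,y,a=pose; p=off((x,y),a,g); D=[180,0,np.degrees(a)]; T=[180,0,np.degrees(FY)]
    env.gripper_to(1.0)
    env.goto([*p,.16],D)
    print(env.move_straight([*p,ZG],rate=.1,force_limit=8)); st("down")
    env.gripper_to(0.0,20); st("grip")
    q=off(NEST[s],FY,g-.130)
    env.move_straight([*q,ZG],T,rate=.12); st("front")
    q=off(NEST[s],FY,g-short)
    print(env.move_straight([*q,ZG],T,rate=.06,force_limit=18)); st("in")
E
python3 - <<'E'
from h import *
insert(1,(.4527,-.2050,-.200))
f=env.grab_frame("top"); cv2.imwrite("pics/t2.png",cv2.resize(f["image"][120:280,150:420],None,fx=2.9,fy=2.9))
E
```

```text
False
down 6.4 [ 0.4259 -0.1995  0.0706] [-1.80e+02 -1.00e-01 -1.14e+01] F [0.3 0.  0.5] op 87.0 0.0
grip 7.0 [ 0.4254 -0.1994  0.0702] [-180.    -0.   -11.5] F [-0.3  0.1  2.1] op 63.5 20.0
front 9.5 [0.4459 0.0905 0.0702] [1.8e+02 1.0e-01 6.0e-01] F [-0.2 -4.1  6.3] op 63.4 20.0
False
in 11.4 [0.5477 0.0918 0.0702] [179.9   0.3   0.6] F [-6.1 -0.7  9.5] op 63.5 20.0
```

```bash
cat >> h.py <<'E'
def push(s,back=.100,end=-.040,lim=15,dy=0):
    n=NEST[s]+[0,dy]; T=[180,0,np.degrees(FY)]
    p=env.read_state()["position"]
    env.gripper_to(1.0); env.move_straight([*p[:2],.12],rate=.2); env.gripper_to(0.0)
    q=off(n,FY,-back); env.move_straight([*q,.12],T,rate=.15); env.move_straight([*q,.072],T,rate=.1,force_limit=8); st("behind")
    print(env.move_straight([*off(n,FY,end),.072],T,rate=.05,force_limit=lim)); st("pushed")
def clear():
    p=env.read_state()["position"]
    env.move_straight([p[0]-.01,p[1],p[2]],rate=.05); env.move_straight([p[0]-.02,p[1],.15],rate=.2)
E
python3 - <<'E'
from h import *
push(1); clear()
p=env.read_state()["position"]
env.goto([.50,p[1],.33],[180,0,0])
f=env.grab_frame("wrist"); cv2.imwrite("pics/w3.png",f["image"])
for r in env.trace(f,"plate_left_centre")[:3]:
    m=r["mask"]; print(r["score"],cv2.boundingRect(m.astype(np.uint8)),fit(f,m,1,NEST[1]))
a=f["image"][30:200,150:420]; cv2.imwrite("pics/w3c.png",cv2.resize(a,None,fx=2.9,fy=2.9,interpolation=cv2.INTER_CUBIC))
E
```

```text
behind 15.2 [0.5057 0.0908 0.0721] [180.   -0.    0.6] F [ 0.8 -1.2 -0.3] op 0.8 0.0
True
pushed 16.2 [0.5558 0.0904 0.0708] [179.9   0.5   0.5] F [-0.3  0.5 -0.3] op 0.2 0.0
0.85 (251, 55, 55, 71) (array([0.60653326, 0.09187723, 0.03104031]), np.float64(0.03003976143141153))
0.6 (539, 215, 21, 35) (array([0.03166667, 0.24836667, 1.2       ]), np.float64(1.0))
```

View pics/w3c.png

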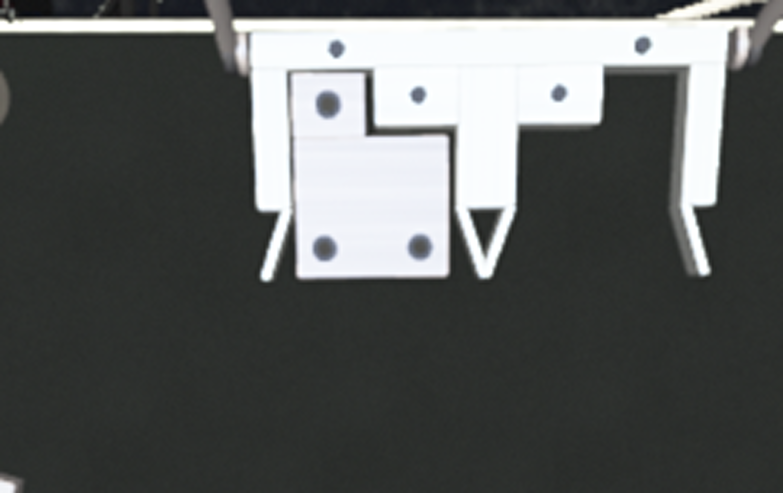

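The left plate is home: its rear edge is flush with the wall tips at crop (370,275). Next is the right plate, done the same way.

```bash
python3 - <<'E'
from h import *
insert(-1,(.4480,.2936,-.296)); push(-1); clear()
env.goto([.50,.045,.33],[180,0,0])
f=env.grab_frame("wrist")
for n,s in(("plate_left_centre",1),("plate_right_centre",-1)):
    for r in env.trace(f,n)[:2]:
        print(n,r["score"],fit(f,r["mask"],s,NEST[s]))
a=f["image"][0:200,150:420]; cv2.imwrite("pics/w4c.png",cv2.resize(a,None,fx=2.9,fy=2.9,interpolation=cv2.INTER_CUBIC))
f=np.load("w1.npy",allow_pickle=True).item()
hx,hz=.6505,.088; r0=np.hypot(.093,.012); a0=np.arctan2(.012,.093)
for t in np.arange(1.7,2.06,.05):
    P=[hx-r0*np.cos(t-a0),.045,hz+r0*np.sin(t-a0)]; print(round(t,2),np.round(P,3),proj(f,P).round(1))
E
```

```text
False
down 21.6 [0.4217 0.3022 0.0706] [-179.9   -0.   -17. ] F [0.3 0.3 0.1] op 87.0 0.0
grip 22.1 [0.4213 0.3019 0.0702] [-180.   -0.  -17.] F [-1.2  0.6  2.2] op 63.7 20.0
front 24.8 [ 0.448  -0.0028  0.0702] [180.    0.    0.6] F [-0.4  2.8  5. ] op 63.7 20.0
False
in 26.7 [ 0.5486 -0.0031  0.0701] [179.9   0.4   0.6] F [-6.   0.5 10.5] op 63.6 20.0
behind 30.4 [ 0.5067 -0.0023  0.0721] [180.   -0.    0.6] F [-0.7 -0.5  1.1] op 0.6 0.0
True
pushed 31.4 [ 0.5569 -0.0023  0.0706] [179.9   0.6   0.5] F [ 0.6 -0.1  0.3] op 0.4 0.0
plate_left_centre 0.96 (array([-0.09277778,  0.25725556,  5.26666667]), np.float64(1.0))
plate_left_centre 0.71 (array([0.60649744, 0.09172656, 0.00697052]), np.float64(0.024730038622211712))
plate_right_centre 0.69 (array([ 0.60787031, -0.00260593,  0.00128631]), np.float64(0.031430037092573596))
plate_right_centre 0.62 (array([0.03562963, 0.30684815, 1.82222222]), np.float64(1.0))
1.7 [0.651 0.045 0.182] [279.4  75.4]
1.75 [0.655 0.045 0.182] [279.4  69.7]
1.8 [0.66  0.045 0.181] [279.4  64.1]
1.85 [0.665 0.045 0.181] [279.4  58.5]
1.9 [0.669 0.045 0.18 ] [279.4  53. ]
1.95 [0.674 0.045 0.179] [279.4  47.6]
2.0 [0.678 0.045 0.178] [279.4  42.4]
2.05 [0.683 0.045 0.176] [279.4  37.2]
```

View pics/w4c.png

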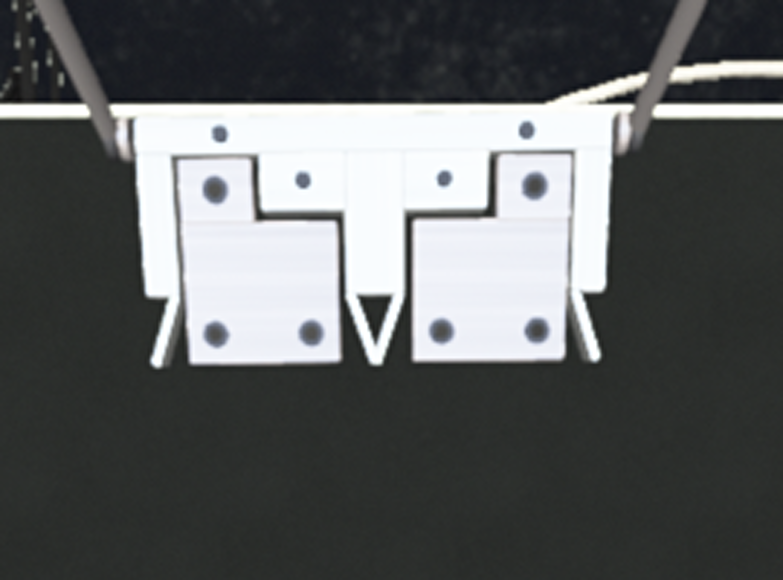

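Both plates are home, with rear edges flush at crop rows ~362. The keeper bar stands near its stop, at x≈0.683, z≈0.177. Next I'll swing it forward.

```bash
python3 - <<'E'
from h import *
T=[180,0,np.degrees(FY)]
env.goto([.60,.045,.27],T); env.move_straight([.718,.045,.25],T)
print(env.move_straight([.718,.045,.162],rate=.12,force_limit=6)); st("behind")
print(env.move_straight([.585,.045,.162],rate=.06,force_limit=12)); st("swung")
env.dwell(1.0); env.move_straight([.50,.045,.33],rate=.2); env.dwell(.5); st("end")
f=env.grab_frame("wrist")
for n,s in(("plate_left_centre",1),("plate_right_centre",-1)):
    for r in env.trace(f,n)[:2]: print(n,r["score"],fit(f,r["mask"],s,NEST[s]))
print(proj(f,[.6055-.048,.045,.076]),"bar expected")
cv2.imwrite("pics/w5c.png",cv2.resize(f["image"][20:200,150:420],None,fx=2.9,fy=2.9,interpolation=cv2.INTER_CUBIC))
E
```

```text
False
behind 35.6 [0.7186 0.0451 0.1632] [-1.8e+02 -1.0e-01  6.0e-01] F [ 0.2 -0.3  0.6] op 0.4 0.0
False
swung 37.9 [0.5851 0.045  0.1619] [180.    0.    0.6] F [ 0.3  0.1 -0.2] op 0.5 0.0
end 40.5 [0.5001 0.045  0.3298] [180.    0.    0.6] F [ 0.9  1.  -0.8] op 0.5 0.0
plate_left_centre 0.69 (array([0.60628543, 0.09199865, 0.0260841 ]), np.float64(0.03265034800969735))
plate_left_centre 0.57 (array([-0.09277778,  0.25725556,  5.26666667]), np.float64(1.0))
plate_right_centre 0.78 (array([ 0.60782677, -0.00249048,  0.01020251]), np.float64(0.0277131627496591))
plate_right_centre 0.49 (array([0.03266667, 0.33203333, 1.2       ]), np.float64(1.0))
[279.73060111 133.52474282] bar expected
```

View pics/w5c.png

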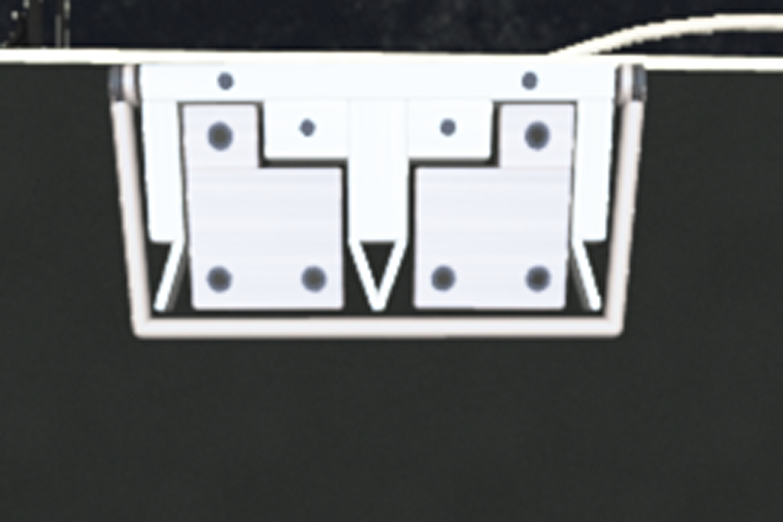

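The keeper is down in front of both plates: its bar is at crop row 327, which is picture row 132.8 against the expected 133.5. Handing in.

```bash
python3 -c "
from h import *
print(env.close_job())"
```

```text
the job is handed in; nothing more can be done
None
```

I handed the job in at about 41 s: the last picture shows both steel plates home in their own nests and the keeper down in front of them; the hand-in call returned no verdict.

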